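Pack roll-end plugs head to tail in the binder's tray

TASK

The roll-end plugs for the binding-tape rolls are kept in the shallow steel tray, packed head to tail. One thin-stemmed plug already stands in the tray: stand the other thin-stemmed plug that has its stem up beside it in the tray, flanges touching or nearly so, then set the plug that lies upside down (flange up) on top of the two, its stem down in the gap between their stems, so that its flange lies flat on both stem ends. The similar plug with the thick stem is not part of this set.

Things in the scene. Friction and masses are not known exactly. Their poses are not given: they have to be found in the camera images.
- tray: Shallow open steel tray fixed to the bench, 166 x 100 mm outside, 12 mm high; floor 4 mm thick, walls 5 mm thick, so 156 x 90 mm inside and 8 mm deep. Origin at the centre of its underside, on the bench; x along its length, z up. The plug already inside stands in its -x half on the long centre line, the +x half is empty. The tray's turn on the bench is different each time, up to half a turn.
- plug_in_tray: Turned beech plug shaped like a hat: round flange 64 mm across and 8 mm thick below, round stem 24 mm across and 28 mm tall above it, 36 mm tall in all, 30 to 60 g, loose. Stands in the tray, stem up. Origin at the centre of the flange's underside, z up along the stem.
- plug_upright: Plug of the same size and shape as plug_in_tray, loose on the bench, flange down and stem up. Origin at the centre of the flange's underside, z up along the stem. The stem can be gripped from above. A bystander plug also stands stem up on the bench with the same flange but a thick stem 44 mm across: it is not this one.
- plug_inverted: Plug of the same size and shape, loose on the bench, upside down: stem below, flange on top (flange from 28 to 36 mm above the bench). Origin at the centre of the stem's end face, which is its underside as it stands; z up towards the flange. The flange's 64 mm rim can be gripped from above. In the finished pack the end of its stem rests on the other two flanges and its flange on their stem ends.
Mind the look-alikes: they are no part of the job. Leave any orange look-alike of the plug_upright alone.

How it is judged (in metres and radians):
At the end, for the whole second after the job is handed in: Both stem-up thin plugs lie flat (10 degrees) on the tray floor, centres at most 80 mm apart; the inverted plug lies level (10 degrees) on them, its stem end 8 to 17 mm above the bench, its centre within 50 mm of each of theirs; all at rest (z of each of plug_in_tray, plug_upright in the frame of tray below 0.009 m and x of plug_in_tray in the frame of tray between -0.052 and 0.052 m and y of plug_in_tray in the frame of tray between -0.02 and 0.02 m and angle between each of plug_in_tray, plug_upright, plug_inverted's own z axis and vertical below 0.17 rad and x of plug_upright in the frame of tray between -0.052 and 0.052 m and y of plug_upright in the frame of tray between -0.02 and 0.02 m and horizontal distance between plug_upright and plug_in_tray below 0.08 m and z of plug_inverted in the frame of tray between 0.008 and 0.017 m and horizontal distance between plug_inverted and plug_in_tray below 0.05 m and horizontal distance between plug_inverted and plug_upright below 0.05 m and linear speed of each of plug_inverted, plug_upright below 0.02 m/s); the robot touches nothing.
It also fails if it takes over 59 s, if anything falls off the work surface, if the arm or the gripper's body presses on something with over 40 N, if the wrist force passes 120 N, or if a joint passes its speed limit or range.

ROBOT

A 6-joint arm with a two-finger parallel gripper is mounted at the origin on the work surface. World frame = base frame: x ahead of the robot, y to its left, z up, the work surface at z = 0. Lengths are in m, angles in degrees, forces in N, time in s.
With the tool pointing down it reaches from about 0.25 to 0.725 m from the base axis. Payload 9.7 kg.
Tool frame: the origin (TCP) lies between the finger pads; the fingertips stand 11 mm ahead of it and the grasp point (between the pads) lies 8 mm behind it; z points along the fingers, x is the direction in which the jaws open and shut, and the axes are right-handed (so a half turn about z gives the same grasp; the last joint's range is limited). The gripper opens to 85 mm and grips with 20 to 120 N. Pads are 22 mm wide; open, the fingers measure 114 mm over their backs; the gripper's body (76 mm by 85 mm) begins 54 mm behind the grasp point. The pads swing forward as they close: fully open they stand 13 mm farther back than shut.
Start: joints at [-72.422, 4.979, 10.078, 95.1, 0, 90], TCP at [0.166, -0.524, 0.242] pointing down, gripper open.
Joint ranges: [-179.16, 179.16], [-48.56, 103.87], [-65.8, 70.77], [-126.05, 130.52], [-82.76, 87.17], [-180, 180]. Speed limits (degrees/s): [127.2, 127.2, 147.25, 180, 180, 180].

INTERFACE

Orientations are given as [roll, pitch, yaw] about the fixed x, y, z axes, in that order (R = Rz(yaw) Ry(pitch) Rx(roll)).
In Python, from workcell import get_obs, camera, job_done gives the robot as it stands.
- The arm moves only by the tool arm_command, never from a script. Its argument "increments" is a list of rows, each a list of 2 entries, a list of its own where there are three numbers: the shift along the tool's x, y, z in units of 25 mm (1.0 is 25 mm), then the turn about the tool's z in units of 6 degrees (1.0 is 6 degrees). In form: [[[dx, dy, dz], roll], ...]. A call has 1 to 5 rows; each row is the pose to reach, as a shift and turn from the pose measured when the call began, along the tool's axes at that moment; what a row does not reach only later rows make up. A row lasts 1/10 s, in which the tool goes at most 50 mm and 8.59 degrees, less where a joint would pass 70% of its speed; a pose out of reach is approached as far as the arm can. A call with a gripper value outside its range is refused whole. "claw" is the closure, from -1 (fully open) to 1 (shut), so that 0 is half open, set as the call begins (left out, the last holds). The fingers move at their own pace and stop on an object; "force" is the grip in N (left out, the last holds). Time passes only in rows, so rows that repeat a pose let the fingers close. It gives the time, the measured TCP pose, the force and the opening at its end, in the units of the state.
- get_obs(): the state, without advancing time (a new reading comes with each control period).
- camera(name): name is "scene" or "top"; returns a dict with "frame" (400x640x3 uint8, red, green, blue), "range_z" (400x640 float32, m along the optical axis (not along the pixel's ray), 0 where there is no reading), "K" (3x3 intrinsics, pixels), "k1" (the pictures are not rectified: a ray, as slopes to the right and down, at radius r is drawn at 1 + k1 r^2 times it, then the intrinsics apply), "R" (3x3) and "t" (3): a world point X has camera coordinates R X + t. Camera axes: x right, y down, z forward; pixel columns grow to the right and rows downward; lengths in m; the calibration is good to about 2 mm. A picture is of the moment at which its call begins.
- job_done(): hands the job in, once; it reports no verdict.
The state is a dict: "time": time; "q": joint angles; "qd": joint speeds; "joint_efforts": joint torques, N m; "ee_pos": TCP position; "tcp_rot": TCP orientation; "wrist_force": force on the tool from outside, world axes, zero at the start; "torque": the same for the moment, N m; "opening": finger opening in m.
Only numpy, scipy, OpenCV 4.12 (cv2) and the standard library are available. Lean on these libraries where they do the work, as an engineer would, in place of code of your own. Each camera call takes 0.05 s, during which the arm holds its last target.

## Working session

There is one attempt and no reset: what is moved stays moved. The work goes in short steps, Python scripts to look and compute and a tool call to move; the robot and the scene stay as the last step left them, time stands still between calls to the robot, and variables do not carry over. Pictures are saved under pics/ and viewed, and the job is handed in when it is done.

Besides the shell and the picture viewer there is one more tool, called after ">>>" as name(argument=value, ...) on one line, values as JSON. arm_command: Moves the arm, as the interface text tells. Its arguments: {"type":"object","properties":{"increments":{"type":"array"},"claw":{"type":"number"},"force":{"type":"number"}},"required":["increments"]}

```bash
mkdir -p pics; ls; python3 - <<'E'
from workcell import get_obs,camera
import cv2,numpy as np
print(get_obs())
for n in("scene","top"):
    c=camera(n);cv2.imwrite(f"pics/{n}0.png",c["frame"][:,:,::-1]);print(n,c["K"],c["k1"],c["R"],c["t"])
    np.savez(f"{n}0.npz",**c)
E
```

```text
pics
{'time': 0.0, 'q': array([-7.24218749e+01,  5.01086232e+00,  1.00333738e+01,  9.51005431e+01,
        1.77633532e-03,  8.99986434e+01]), 'qd': array([-0.01412803, -0.03363222, -0.00297633, -0.03035414,  0.04319185,
        0.05211363]), 'joint_efforts': array([ 4.82615851e-04, -5.20383132e+01,  4.64810729e+01,  1.61616696e-02,
        1.62463207e-04,  8.76835799e-06]), 'ee_pos': array([ 0.16604231, -0.52409777,  0.24157568]), 'tcp_rot': array([-1.79998222e+02,  7.80316048e-02, -7.24205183e+01]), 'wrist_force': array([-0.10348481,  0.7604409 ,  0.40342701]), 'torque': array([-0.01610774,  0.02452476, -0.04193043]), 'opening': 0.08535846840004083}
scene [[377.7158446    0.         325.09079233]
 [  0.         377.7158446  200.04639119]
 [  0.           0.           1.        ]] -0.0821039377637142 [[ 0.86944115  0.49388111 -0.0123908 ]
 [ 0.29453223 -0.53831223 -0.78960161]
 [-0.39663944  0.68286264 -0.61349471]] [-0.43337062 -0.15876233  1.03619574]
top [[425.09755313   0.         320.97925818]
 [  0.         425.09755313 195.9042175 ]
 [  0.           0.           1.        ]] -0.06754531911660477 [[ 7.16207752e-04 -9.99778153e-01 -2.10507065e-02]
 [-9.97254353e-01  8.44699672e-04 -7.40475657e-02]
 [ 7.40489200e-02  2.10459422e-02 -9.97032510e-01]] [-0.0363559   0.52236647  1.07570207]
```

View pics/scene0.png

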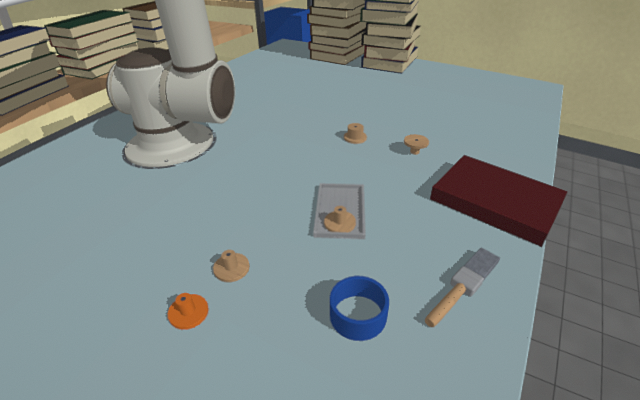

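View pics/top0.png

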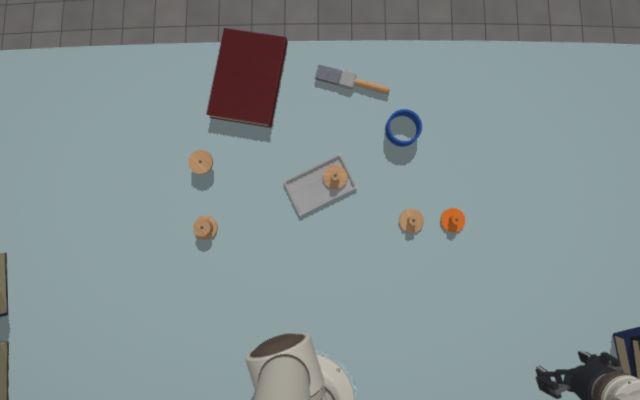

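The scene view shows the in-tray plug at (340,217), the upright thin plug at (230,264), the orange one at (188,309), the thick one at (355,133) and the inverted one at (416,143). In the top view they are at (335,177), (411,221), (453,221), (205,228) and (201,162), with the tray centred near (320,187).

```bash
cat > h.py <<'E'
import cv2,numpy as np
def rays(c,uv):
    p=cv2.undistortPoints(np.array(uv,float).reshape(-1,1,2),c["K"],np.array([float(c["k1"]),0,0,0])).reshape(-1,2)
    d=np.c_[p,np.ones(len(p))]
    return -c["R"].T@c["t"], d@c["R"]
def plane(c,uv,z):
    o,d=rays(c,uv); s=(z-o[2])/d[:,2]; return o+d*s[:,None]
def cloud(c,mask):
    v,u=np.nonzero(mask&(c["range_z"]>0)); o,d=rays(c,np.c_[u,v])
    return o+d*c["range_z"][v,u][:,None]
def tri(c1,uv1,c2,uv2):
    o1,d1=rays(c1,[uv1]);o2,d2=rays(c2,[uv2]);d1=d1[0];d2=d2[0]
    A=np.c_[d1,-d2];s=np.linalg.lstsq(A,o2-o1,rcond=None)[0]
    a=o1+s[0]*d1;b=o2+s[1]*d2
    return (a+b)/2,np.linalg.norm(a-b)
def circ(P):
    A=np.c_[2*P[:,:2],np.ones(len(P))];s=np.linalg.lstsq(A,(P[:,:2]**2).sum(1),rcond=None)[0]
    return s[:2],np.sqrt(s[2]+s[:2]@s[:2])
def wood(c):
    h=cv2.cvtColor(c["frame"],cv2.COLOR_RGB2HSV);
    return (h[...,0]<22)&(h[...,1]>70)&(h[...,2]>60)
E
cat > m.py <<'E'
from h import *
import sys
def run(S,T):
  for n,c,pts in(("top",T,dict(tray=(335,177),up=(411,221),inv=(201,162),thick=(205,228),orange=(453,221))),("scene",S,dict(tray=(340,217),up=(230,264),inv=(416,143),thick=(355,133),orange=(188,309)))):
    k,l,st,ce=cv2.connectedComponentsWithStats(wood(c).astype(np.uint8))
    for nm,(u,v) in pts.items():
        lab=np.bincount(l[v-8:v+9,u-8:u+9].ravel(),minlength=k);lab[0]=0;i=lab.argmax()
        m=l==i; P=cloud(c,m)
        zs=np.round(P[:,2]*1000)
        print(n,nm,st[i],"z pct",np.percentile(zs,[2,25,50,75,98]),"xy med",np.median(P[:,:2],0).round(4),
          "rng x",np.percentile(P[:,0],[1,99]).round(4),"y",np.percentile(P[:,1],[1,99]).round(4))
        # flange contour -> circle
        ct=max(cv2.findContours(m.astype(np.uint8),0,1)[0],key=cv2.contourArea).reshape(-1,2)
        for z in ((.036,) if nm=="inv" else (.012,) if nm=="tray" else (.008,)):
            Q=plane(c,ct,z)
            c0,r=circ(Q)
            for _ in range(8):
                e=abs(np.hypot(*(Q[:,:2]-c0).T)-r); Q=Q[e<=max(.0025,np.percentile(e,0))] if (e<=.0025).sum()>8 else Q[e<=np.percentile(e,70)]; c0,r=circ(Q)
            print("    circle at z",z,c0.round(4),"r",r.round(4),len(Q),len(ct))
if __name__=="__main__":
  run(dict(np.load("scene0.npz")),dict(np.load("top0.npz")))
E
python3 m.py
python3 - <<'E'
import cv2,numpy as np
for n,b in(("top",(170,130,480,250)),("scene",(150,100,450,340))):
    f=cv2.imread(f"pics/{n}0.png")[b[1]:b[3],b[0]:b[2]]
    k=800/f.shape[1]; k=min(k,600/f.shape[0]);cv2.imwrite(f"pics/{n}0z.png",cv2.resize(f,None,fx=k,fy=k,interpolation=2))
E
```

```text
top tray [323 165  25  24 449] z pct [ 6.92 11.   13.   15.   42.  ] xy med [ 0.5717 -0.0723] rng x [0.5437 0.6016] y [-0.1013 -0.0427]
    circle at z 0.012 [ 0.5731 -0.0719] r 0.0302 67 67
top up [400 209  23  24 444] z pct [ 4.  7.  9. 11. 38.] xy med [ 0.4579 -0.2666] rng x [0.4306 0.4888] y [-0.2975 -0.2407]
    circle at z 0.008 [ 0.4593 -0.2692] r 0.0297 66 66
top inv [189 150  24  24 444] z pct [32. 35. 36. 37. 40.] xy med [0.6097 0.2751] rng x [0.5807 0.6405] y [0.2456 0.3047]
    circle at z 0.036 [0.6103 0.2749] r 0.0301 66 66
top thick [194 216  23  23 430] z pct [ 5.  9. 33. 37. 40.] xy med [0.4418 0.2613] rng x [0.4132 0.4705] y [0.2383 0.2887]
    circle at z 0.008 [0.4412 0.2675] r 0.0298 65 65
top orange [441 208  24  24 479] z pct [ 1.56  7.    9.   11.   38.44] xy med [ 0.4603 -0.3745] rng x [0.4319 0.4913] y [-0.4071 -0.3473]
    circle at z 0.008 [ 0.4612 -0.3773] r 0.0309 69 69
scene tray [324 206  32  26 594] z pct [ 7. 10. 11. 22. 39.] xy med [ 0.5779 -0.0802] rng x [0.5419 0.6041] y [-0.1027 -0.044 ]
    circle at z 0.012 [ 0.5729 -0.0721] r 0.0336 32 83
scene up [213 250  36  32 830] z pct [ 2.  7.  8. 15. 36.] xy med [ 0.4666 -0.2768] rng x [0.4304 0.4899] y [-0.3007 -0.2413]
    circle at z 0.008 [ 0.4616 -0.2711] r 0.0328 43 93
scene inv [404 135  25  19 308] z pct [ 4. 33. 34. 35. 36.] xy med [0.6134 0.2665] rng x [0.5826 0.6411] y [0.2438 0.3023]
    circle at z 0.036 [0.615  0.2601] r 0.038 17 65
scene thick [344 123  22  20 326] z pct [ 2.  6. 18. 33. 36.] xy med [0.4474 0.254 ] rng x [0.4147 0.4704] y [0.237  0.2892]
    circle at z 0.008 [0.4361 0.2814] r 0.0498 9 62
scene orange [ 167  293   42   37 1152] z pct [ 0.88  7.    8.   12.   36.  ] xy med [ 0.4685 -0.3835] rng x [0.4319 0.4919] y [-0.4087 -0.3487]
    circle at z 0.008 [ 0.4634 -0.3796] r 0.0326 86 109
```

View pics/top0z.png

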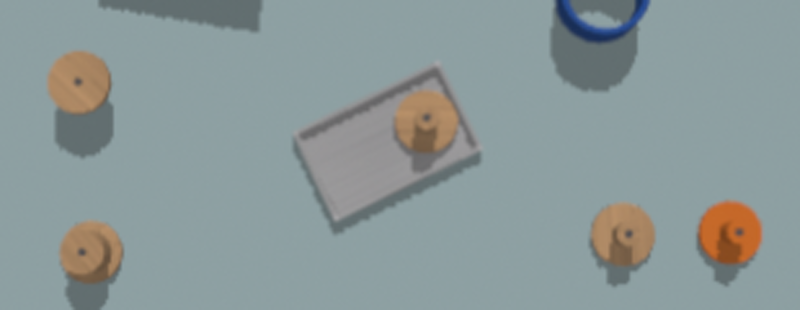

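View pics/scene0z.png

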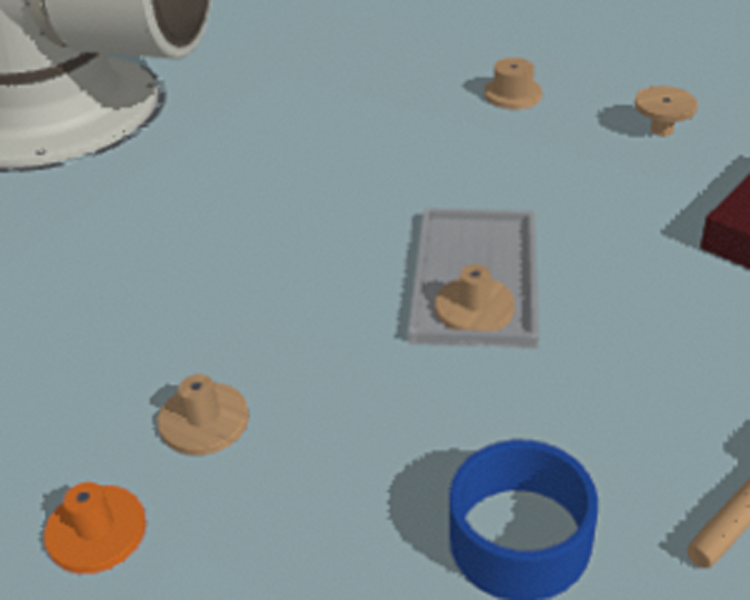

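```bash
cat > dots.py <<'E'
from h import *
def dot(c,uv,w=4):
    g=cv2.cvtColor(c["frame"],cv2.COLOR_RGB2GRAY).astype(float);u,v=map(int,map(round,uv))
    p=g[v-w:v+w+1,u-w:u+w+1]; 
    i=np.unravel_index(p.argmin(),p.shape);a,b=v-w+i[0],u-w+i[1]
    q=g[a-2:a+3,b-2:b+3];W=np.clip(np.median(q)-q-8,0,None);yy,xx=np.mgrid[a-2:a+3,b-2:b+3]
    return (xx*W).sum()/W.sum(),(yy*W).sum()/W.sum()
if __name__=="__main__":
    S=dict(np.load("scene0.npz"));T=dict(np.load("top0.npz"))
    kz=310/800
    for nm,t,s in(("tray",(170+426*kz,130+118*kz),(150+476*.4,100+273*.4)),("up",(170+628*kz,130+233*kz),(150+196*.4,100+386*.4)),("inv",(170+78*kz,130+81*kz),(150+667*.4,100+100*.4)),("thick",(170+82*kz,130+252*kz),(150+515*.4,100+66*.4)),("orange",(170+739*kz,130+232*kz),(150+83*.4,100+497*.4))):
        a=dot(T,t,2);b=dot(S,s,2);X,e=tri(T,a,S,b);print(nm,np.round(a,1),np.round(b,1),X.round(4),"gap",e.round(4))
    for n,c,z in(("top",T,.012),("scene",S,.012)):
        h=cv2.cvtColor(c["frame"],cv2.COLOR_RGB2HSV);u,v=(318,187) if n=="top" else (338,200)
        m=((h[...,1]<28)).astype(np.uint8); 
        k,l,st,ce=cv2.connectedComponentsWithStats(m)
        roi=l[v-30:v+31,u-40:u+41];b=np.bincount(roi.ravel(),minlength=k);b[0]=0;i=b.argmax();print(n,st[i])
        pts=np.argwhere(l==i)[:,::-1];hull=cv2.convexHull(pts.astype(np.int32)).reshape(-1,2)
        W=plane(c,hull,z)[:,:2]
        r=cv2.minAreaRect((W*1000).astype(np.float32));print("rect",r, (cv2.boxPoints(r)/1000).round(4).tolist())
        P=cloud(c,l==i);print(np.percentile(P[:,2],[5,25,50,75,95]).round(4))
E
python3 dots.py
```

```text
tray [334.9 175.1] [339.6 209.1] [ 0.5733 -0.0724  0.0398] gap 0.001
up [413.2 220.1] [227.9 254.1] [ 0.4594 -0.2696  0.036 ] gap 0.0006
inv [199.8 161.2] [416.2 139.5] [0.611  0.2763 0.035 ] gap 0.001
thick [201.3 227.2] [355.1 126.1] [0.4408 0.2686 0.0349] gap 0.001
orange [456.  219.5] [182.9 298.2] [ 0.461  -0.3778  0.0366] gap 0.0
top [ 283  153   75   64 2128]
rect ((553.6517944335938, -32.746246337890625), (105.08975219726562, 170.17144775390625), 26.57238006591797) [[0.46860000491142273, 0.01979999989271164], [0.544700026512146, -0.13230000436306], [0.638700008392334, -0.08529999852180481], [0.5626000165939331, 0.06689999997615814]]
[0.     0.0029 0.0048 0.0072 0.0135]
scene [ 313  183   53   56 2040]
rect ((556.1437377929688, -39.460296630859375), (101.68780517578125, 178.92132568359375), 25.998186111450195) [[0.47119998931884766, 0.018699999898672104], [0.5497000217437744, -0.14219999313354492], [0.6410999894142151, -0.09759999811649323], [0.5626000165939331, 0.06319999694824219]]
[0.0002 0.0019 0.0027 0.0066 0.0109]
```

```bash
cat > go.py <<'E'
import sys,numpy as np
from workcell import get_obs
from scipy.spatial.transform import Rotation as Ro
o=get_obs();t=np.array(list(map(float,sys.argv[1:4])));yaw=float(sys.argv[4]) if len(sys.argv)>4 else 26.5
R=Ro.from_euler('xyz',o["tcp_rot"],degrees=True)
d=R.inv().apply(t-o["ee_pos"])/.025
r=-((yaw-o["tcp_rot"][2]+180)%360-180)/6
print("t",round(o["time"],2),"pos",o["ee_pos"].round(4),"rot",o["tcp_rot"].round(2),"F",o["wrist_force"].round(1),"open",round(o["opening"],4),"\nshift",d.round(3),"roll",round(r,3),"q",o["q"].round(0))
E
python3 go.py .4594 -.2696 .13
```

```text
t 0.1 pos [ 0.166  -0.5241  0.2417] rot [-1.800e+02  7.000e-02 -7.242e+01] F [ 0.3  0.4 -0.5] open 0.0853 
shift [ -6.157 -14.261   4.474] roll -16.487 q [-72.   5.  10.  95.   0.  90.]
```

>>> arm_command(increments=[[[-1.2,-2.8,0.9],-1.4],[[-2.4,-4.4,1.5],-2.8],[[-3.3,-6.2,2.1],-4.2],[[-4.1,-8,2.7],-5.6],[[-4.9,-9.8,3.3],-7]], claw=0, force=40)

```text
time: 0.6
ee_pos: [0.3374, -0.3553, 0.1692]
tcp_rot: [-180.0, 0.1, -30.1]
wrist_force: [0.8, 0.2, 0.6]
opening: 0.0425
```

```bash
python3 go.py .4594 -.2696 .13
```

```text
t 0.6 pos [ 0.3374 -0.3553  0.1692] rot [-1.7995e+02  5.0000e-02 -3.0100e+01] F [0.8 0.2 0.6] open 0.0425 
shift [ 2.503 -5.41   1.571] roll -9.433 q [-46.  -4.  -7.  87.   0.  74.]
```

>>> arm_command(increments=[[[0.6,-1.3,0.4],-1.4],[[1.2,-2.6,0.8],-2.8],[[1.8,-3.9,1.2],-4.2],[[2.5,-5.41,1.57],-5.6],[[2.5,-5.41,1.57],-7]])

```text
time: 1.1
ee_pos: [0.4615, -0.2666, 0.1279]
tcp_rot: [-179.8, 0.1, 12.5]
wrist_force: [-0.1, -0.0, -0.4]
opening: 0.0424
```

>>> arm_command(increments=[[[0,0,0],-1.4],[[0,0,0],-2.45],[[0,0,0],-2.45]])

```text
time: 1.4
ee_pos: [0.4615, -0.2663, 0.1274]
tcp_rot: [-179.7, 0.1, 27.3]
wrist_force: [-0.8, -0.6, 0.6]
opening: 0.0426
```

```bash
python3 go.py .4594 -.2696 .05
python3 - <<'E'
from workcell import camera,get_obs
from h import *
S=camera("scene");cv2.imwrite("pics/s1.png",cv2.resize(S["frame"][100:340,100:420,::-1],None,fx=2.5,fy=2.5))
p=get_obs()["ee_pos"]
P=cloud(S,np.ones(S["range_z"].shape,bool))
m=(abs(P[:,0]-p[0])<.07)&(abs(P[:,1]-p[1])<.07)&(P[:,2]>.06)
print(p,np.percentile(P[m,2],[0.2,1,3,5]).round(4),m.sum())
E
```

```text
t 1.4 pos [ 0.4615 -0.2663  0.1274] rot [-1.7974e+02  5.0000e-02  2.7280e+01] F [-0.8 -0.6  0.6] open 0.0426 
shift [-0.131  0.092  3.097] roll 0.131 q [-30.   2.  -6.  83.   0.  33.]
[ 0.46141678 -0.2664827   0.12760007] [0.1238 0.1341 0.1589 0.1709] 15250
```

View pics/s1.png

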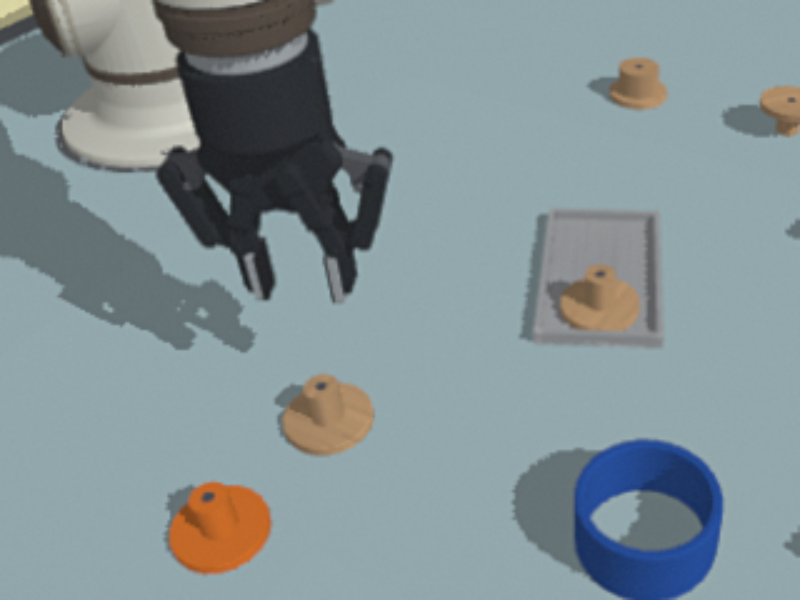

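>>> arm_command(increments=[[[-0.13,0.09,1],0.13],[[-0.13,0.09,2],0.13],[[-0.13,0.09,3],0.13],[[-0.13,0.09,3],0.13]])

```text
time: 1.85
ee_pos: [0.4574, -0.2688, 0.0493]
tcp_rot: [-179.5, 0.2, 26.0]
wrist_force: [0.2, 0.2, 0.3]
opening: 0.0427
```

```bash
python3 go.py .4594 -.2696 .022
```

```text
t 1.85 pos [ 0.4574 -0.2688  0.0493] rot [-179.5     0.22   26.05] F [0.2 0.2 0.3] open 0.0427 
shift [0.061 0.073 1.092] roll -0.075 q [-30.   4. -13.  74.   0.  33.]
```

>>> arm_command(increments=[[[0.06,0.07,0.5],0],[[0.06,0.07,0.9],0],[[0.06,0.07,1.09],0],[[0.06,0.07,1.09],0]])

```text
time: 2.25
ee_pos: [0.4591, -0.2695, 0.0216]
tcp_rot: [-179.5, 0.2, 26.0]
wrist_force: [1.1, -0.1, -0.3]
opening: 0.0426
```

>>> arm_command(increments=[[[0,0,0],0],[[0,0,0],0],[[0,0,0],0],[[0,0,0],0]], claw=1)

```text
time: 2.65
ee_pos: [0.4595, -0.2697, 0.0223]
tcp_rot: [-179.5, 0.2, 26.0]
wrist_force: [-1.3, 0.2, 4.7]
opening: 0.0226
```

```bash
python3 go.py .4594 -.2696 .122
```

```text
t 2.65 pos [ 0.4595 -0.2697  0.0223] rot [-179.52    0.2    26.02] F [-1.3  0.2  4.7] open 0.0226 
shift [-0.018 -0.038 -3.988] roll -0.079 q [-30.   5. -15.  71.   0.  34.]
```

>>> arm_command(increments=[[[0,0,-0.5],0],[[0,0,-1.2],0],[[0,0,-2.4],0],[[0,0,-3.2],0],[[0,0,-3.2],0]])

```text
time: 3.15
ee_pos: [0.4614, -0.2709, 0.1062]
tcp_rot: [-179.8, 0.0, 26.0]
wrist_force: [0.3, -0.3, -0.9]
opening: 0.0225
```

```bash
python3 go.py .543 -.0116 .10
```

```text
t 3.15 pos [ 0.4614 -0.2709  0.1062] rot [-1.7977e+02  4.0000e-02  2.6020e+01] F [ 0.3 -0.3 -0.9] open 0.0225 
shift [ 7.484 -7.888  0.273] roll -0.08 q [-30.   3.  -7.  80.   0.  34.]
```

>>> arm_command(increments=[[[1,-1,0],0],[[2.2,-2.3,0],0],[[3.4,-3.6,0],0],[[4.6,-4.9,0.1],0],[[5.8,-6.1,0.1],0]])

```text
time: 3.65
ee_pos: [0.5245, -0.0684, 0.1035]
tcp_rot: [-179.7, 0.1, 26.0]
wrist_force: [0.9, -0.6, -0.8]
opening: 0.0226
```

```bash
python3 go.py .543 -.0116 .075
```

```text
t 3.65 pos [ 0.5245 -0.0684  0.1035] rot [-1.7973e+02  9.0000e-02  2.6020e+01] F [ 0.9 -0.6 -0.8] open 0.0226 
shift [ 1.665 -1.711  1.145] roll -0.08 q [-8.  2. -9. 80.  0. 56.]
```

>>> arm_command(increments=[[[0.8,-0.9,0.2],0],[[1.67,-1.71,0.5],0],[[1.67,-1.71,1.0],0],[[1.67,-1.71,1.15],0],[[1.67,-1.71,1.15],0]])

```text
time: 4.15
ee_pos: [0.5423, -0.0121, 0.0738]
tcp_rot: [-179.7, 0.2, 26.0]
wrist_force: [0.8, -0.0, -0.1]
opening: 0.0224
```

```bash
python3 go.py .543 -.0116 .045
python3 - <<'E'
from workcell import camera
import numpy as np,cv2
for n,b in(("top",(270,140,370,215)),("scene",(280,150,400,250))):
    c=camera(n);np.savez(n+"1.npz",**c);f=c["frame"][b[1]:b[3],b[0]:b[2],::-1];k=min(800/f.shape[1],600/f.shape[0]);cv2.imwrite(f"pics/{n}1.png",cv2.resize(f,None,fx=k,fy=k,interpolation=2));print(k)
E
```

```text
t 4.15 pos [ 0.5423 -0.0121  0.0738] rot [-179.69    0.21   25.99] F [ 0.8 -0.  -0.1] open 0.0224 
shift [4.000e-02 1.000e-03 1.153e+00] roll -0.084 q [-1.  4. -9. 77.  0. 63.]
8.0
6.0
```

View pics/scene1.png

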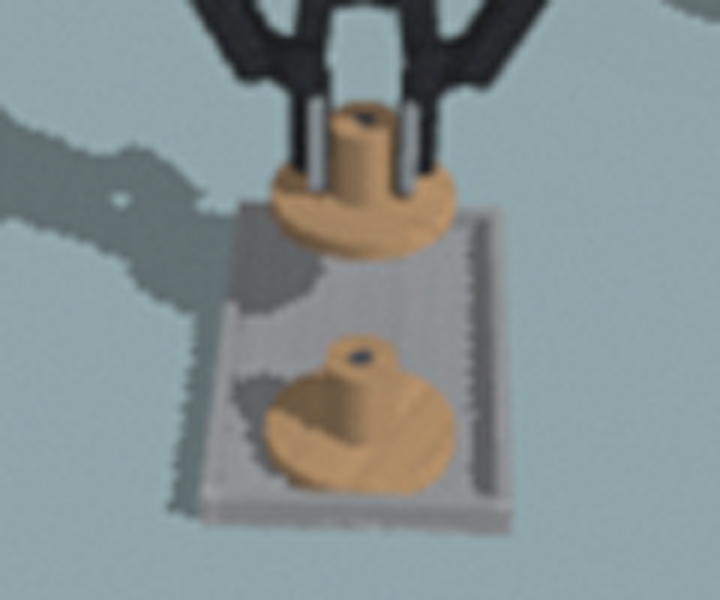

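View pics/top1.png

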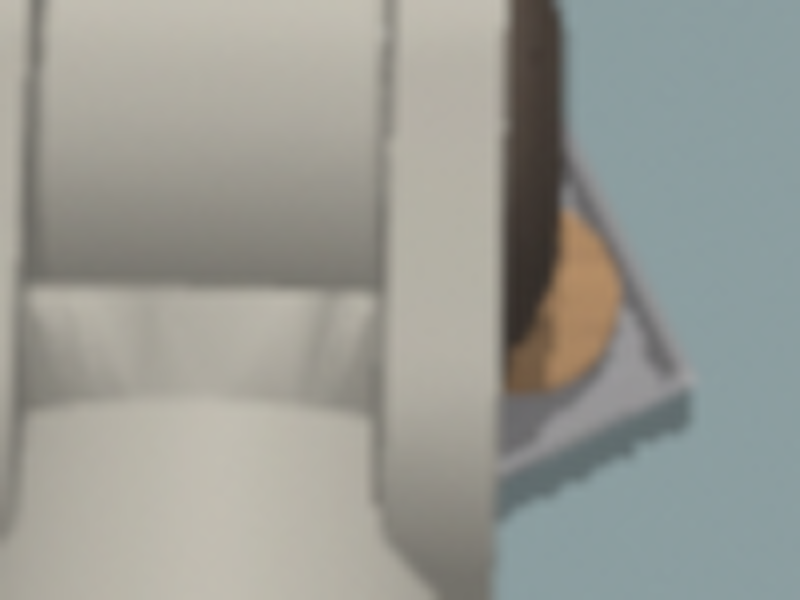

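The scene view shows the held plug gripped by its stem and level, with its dot at zoomed (366,118). The in-tray plug's dot is at (361,357). The arm hides the place in the top view.

```bash
python3 - <<'E'
from h import *
from dots import dot
S=dict(np.load("scene1.npz"))
a=dot(S,(280+366/6,150+118/6),2);b=dot(S,(280+361/6,150+357/6),2)
P=plane(S,[a],.0875)[0];Q=plane(S,[b],.040)[0];print(a,b,P,Q)
u=np.array([-.446,.895]);v=np.array([-.895,-.446]);d=(P-Q)[:2];print("rel along",d@u,"across",d@v)
E
```

```text
(np.float64(340.4978354978355), np.float64(168.99134199134198)) (np.float64(339.65612648221344), np.float64(209.13438735177866)) [ 0.54151242 -0.01077437  0.0875    ] [ 0.57302159 -0.07291387  0.04      ]
rel along 0.06966794475157215 across 0.00048648111761766255
```

```bash
python3 go.py .543 -.0134 .0265 26
```

```text
t 4.25 pos [ 0.5429 -0.0124  0.0751] rot [-1.7973e+02  1.0000e-01  2.5950e+01] F [ 0.6 -0.1  0. ] open 0.0226 
shift [-0.011  0.045  1.943] roll -0.009 q [-1.  4. -9. 77.  0. 63.]
```

>>> arm_command(increments=[[[-0.01,0.04,0.5],0],[[-0.01,0.04,1],0],[[-0.01,0.04,1.5],0],[[-0.01,0.04,1.6],0],[[-0.01,0.04,1.6],0]])

```text
time: 4.75
ee_pos: [0.5424, -0.0133, 0.0341]
tcp_rot: [-179.7, 0.2, 25.9]
wrist_force: [-0.4, 0.1, -0.9]
opening: 0.0226
```

```bash
python3 go.py .543 -.0134 .0265 26
python3 - <<'E'
from workcell import camera
from h import *
from dots import dot
S=camera("scene");b=(280,150,400,250);f=S["frame"][b[1]:b[3],b[0]:b[2],::-1];cv2.imwrite("pics/scene2.png",cv2.resize(f,None,fx=6,fy=6,interpolation=2))
E
```

```text
t 4.75 pos [ 0.5424 -0.0133  0.0341] rot [-179.69    0.18   25.95] F [-0.4  0.1 -0.9] open 0.0226 
shift [0.02  0.015 0.305] roll -0.009 q [ -2.   5. -12.  72.   0.  63.]
```

View pics/scene2.png

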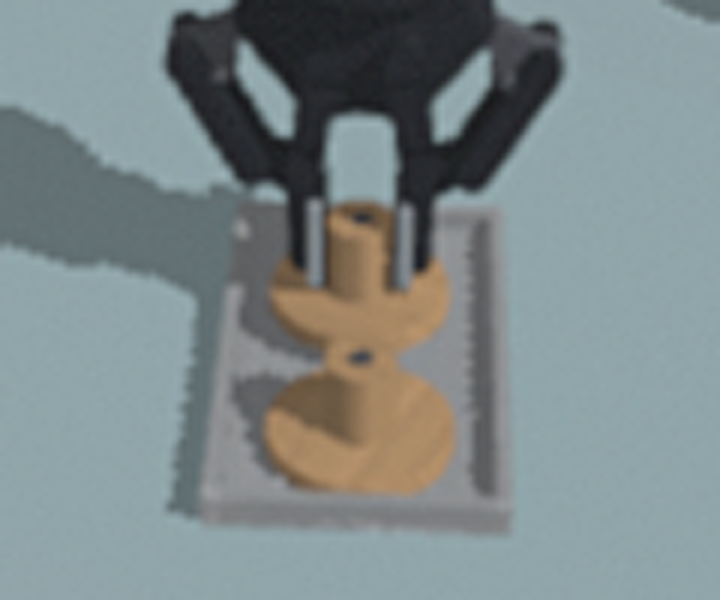

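The plug hovers 8 mm above the floor in line with its neighbour, with its dot at zoomed (361,217). I'll lower and release it.

>>> arm_command(increments=[[[0.02,0.01,0.15],0],[[0.02,0.01,0.29],0],[[0.02,0.01,0.29],0],[[0.02,0.01,0.29],0]])

```text
time: 5.2
ee_pos: [0.5434, -0.0133, 0.0276]
tcp_rot: [-179.7, 0.1, 26.0]
wrist_force: [-0.0, -0.5, -0.1]
opening: 0.0225
```

>>> arm_command(increments=[[[0,0,0],0],[[0,0,0],0],[[0,0,0],0],[[0,0,0],0]], claw=0)

```text
time: 5.6
ee_pos: [0.5434, -0.0133, 0.0277]
tcp_rot: [-179.7, 0.1, 26.0]
wrist_force: [0.3, -0.6, -0.1]
opening: 0.0429
```

>>> arm_command(increments=[[[0,0,-0.5],0],[[0,0,-1.2],0],[[0,0,-2.4],0],[[0,0,-3.6],0],[[0,0,-3.6],0]])

```text
time: 6.1
ee_pos: [0.5458, -0.0136, 0.1232]
tcp_rot: [-179.9, -0.3, 26.0]
wrist_force: [0.4, -0.0, -0.3]
opening: 0.0425
```

```bash
python3 go.py .611 .2763 .12 26
```

```text
t 6.1 pos [ 0.5458 -0.0136  0.1232] rot [-179.92   -0.25   25.95] F [ 0.4 -0.  -0.3] open 0.0425 
shift [ 7.418 -9.287  0.173] roll -0.008 q [-2.  4. -5. 82.  0. 63.]
```

Move to the inverted plug, jaws fully open.

>>> arm_command(increments=[[[1,-1.2,0],0],[[2.2,-2.7,0],0],[[3.4,-4.2,0],0],[[4.6,-5.7,0],0],[[5.8,-7.2,0],0]], claw=-1)

```text
time: 6.6
ee_pos: [0.5976, 0.2136, 0.1245]
tcp_rot: [-179.9, -0.3, 25.9]
wrist_force: [0.9, -0.2, 0.3]
opening: 0.0859
```

```bash
python3 go.py .611 .2763 .08 26
python3 - <<'E'
from workcell import camera
from h import *
from dots import dot
C={}
for n,b in(("top",(270,140,370,215)),("scene",(280,150,400,250))):
    c=camera(n);C[n]=c;np.savez(n+"3.npz",**c);f=c["frame"][b[1]:b[3],b[0]:b[2],::-1];k=min(800/f.shape[1],600/f.shape[0]);cv2.imwrite(f"pics/{n}3.png",cv2.resize(f,None,fx=k,fy=k,interpolation=2))
E
```

```text
t 6.6 pos [0.5976 0.2136 0.1245] rot [-179.92   -0.28   25.94] F [ 0.9 -0.2  0.3] open 0.0859 
shift [ 1.572 -2.018  1.791] roll -0.009 q [20. 16.  9. 83.  0. 84.]
```

View pics/scene3.png

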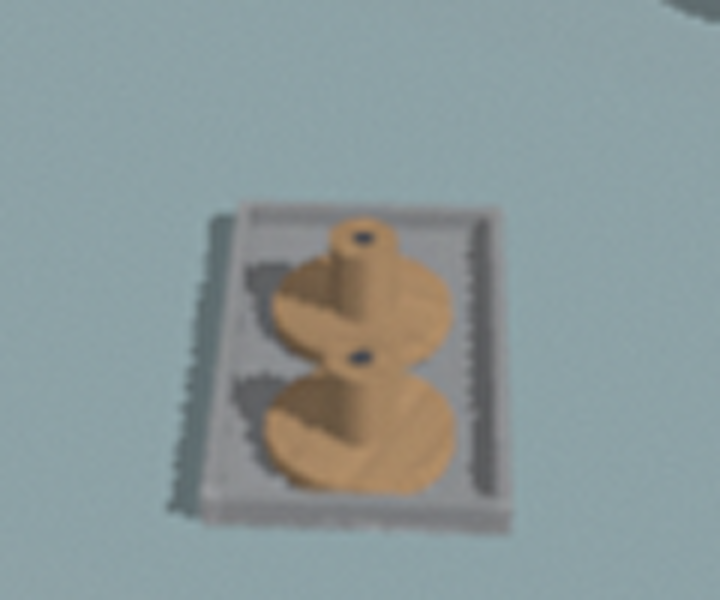

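View pics/top3.png

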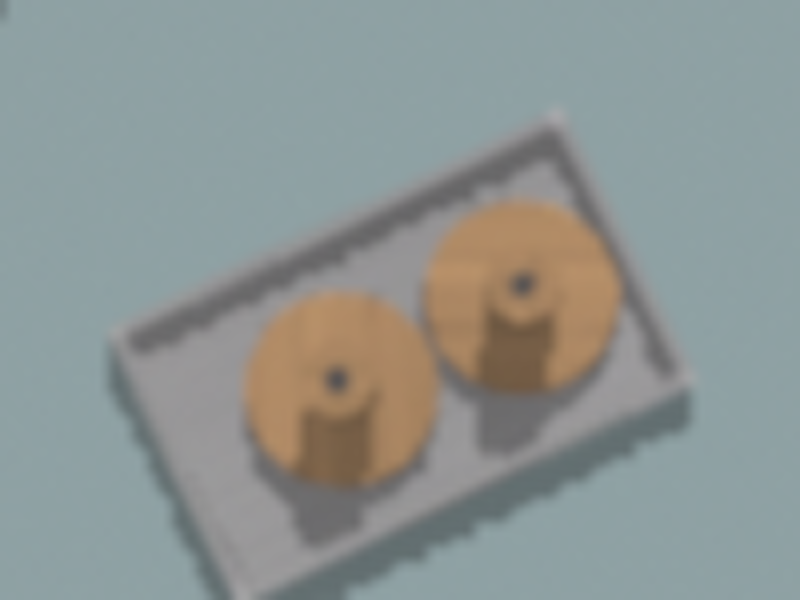

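Both plugs stand flat in the tray, nearly touching. The dots are at zoomed (337,379) and (521,283) in the top view, and (363,238) and (361,357) in the scene view.

```bash
python3 - <<'E'
from h import *
from dots import dot
S=dict(np.load("scene3.npz"));T=dict(np.load("top3.npz"))
L=[]
for t,s in(((337,379),(363,238)),((521,283),(361,357))):
    a=dot(T,(270+t[0]/8,140+t[1]/8),2);b=dot(S,(280+s[0]/6,150+s[1]/6),2);X,e=tri(T,a,S,b);print(X,e);L.append(X)
d=L[0]-L[1];print(np.hypot(*d[:2]),"mid",(L[0]+L[1])/2,"angle of perp",np.degrees(np.arctan2(d[1],d[0]))-90)
E
python3 go.py .611 .2763 .07 26
```

```text
[ 0.54309156 -0.01334298  0.03909813] 0.0009176181593084255
[ 0.57330692 -0.07240236  0.03978678] 0.0010047662318642936
0.0663398739096315 mid [ 0.55819924 -0.04287267  0.03944246] angle of perp 27.09472901531798
t 6.7 pos [0.5976 0.2167 0.1234] rot [-179.86   -0.26   26.22] F [-0.8 -0.7 -0.3] open 0.0854 
shift [ 1.524 -1.896  2.148] roll 0.037 q [20. 16.  9. 83.  0. 84.]
```

>>> arm_command(increments=[[[0.8,-1,0],0],[[1.52,-1.9,0],0],[[1.52,-1.9,0.8],0],[[1.52,-1.9,1.6],0],[[1.52,-1.9,2.1],0]])

```text
time: 7.2
ee_pos: [0.6103, 0.276, 0.0696]
tcp_rot: [-179.9, -0.2, 26.2]
wrist_force: [1.1, -0.5, 0.6]
opening: 0.0854
```

>>> arm_command(increments=[[[0,0,0],0]])

```text
time: 7.3
ee_pos: [0.6094, 0.2752, 0.0679]
tcp_rot: [-179.9, 0.0, 26.2]
wrist_force: [0.1, -0.1, -0.1]
opening: 0.0852
```

```bash
python3 go.py .611 .2763 .018 27
python3 - <<'E'
from workcell import camera
from h import *
S=camera("scene");b=(340,60,500,180);f=S["frame"][b[1]:b[3],b[0]:b[2],::-1];cv2.imwrite("pics/scene4.png",cv2.resize(f,None,fx=5,fy=5,interpolation=2))
E
```

```text
t 7.3 pos [0.6094 0.2752 0.0679] rot [-1.7986e+02  2.0000e-02  2.6210e+01] F [ 0.1 -0.1 -0.1] open 0.0852 
shift [ 0.077 -0.005  1.995] roll -0.131 q [24. 21. 10. 79.  0. 88.]
```

View pics/scene4.png

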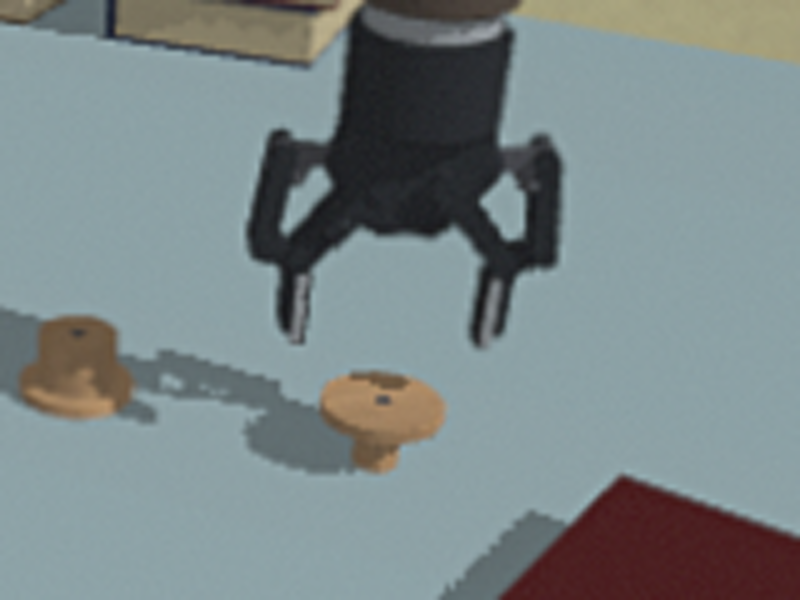

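The open fingers, with tips at zoomed (295,340) and (482,345), straddle the flange, whose dot is at (382,400). I'll go down.

>>> arm_command(increments=[[[0.08,0,0.5],-0.1],[[0.08,0,1],-0.1],[[0.08,0,1.5],-0.1],[[0.08,0,1.95],-0.1],[[0.08,0,1.95],-0.1]])

```text
time: 7.85
ee_pos: [0.6104, 0.2758, 0.0176]
tcp_rot: [-179.9, 0.1, 26.8]
wrist_force: [0.0, 0.9, -0.0]
opening: 0.0856
```

```bash
python3 go.py .611 .2763 .018 27
python3 - <<'E'
from workcell import camera
from h import *
S=camera("scene");b=(340,60,500,180);f=S["frame"][b[1]:b[3],b[0]:b[2],::-1];cv2.imwrite("pics/scene5.png",cv2.resize(f,None,fx=5,fy=5,interpolation=2))
E
```

```text
t 7.85 pos [0.6104 0.2758 0.0176] rot [-1.7985e+02  1.5000e-01  2.6810e+01] F [ 0.   0.9 -0. ] open 0.0856 
shift [ 0.031 -0.007 -0.015] roll -0.032 q [24. 23.  6. 74.  0. 87.]
```

View pics/scene5.png

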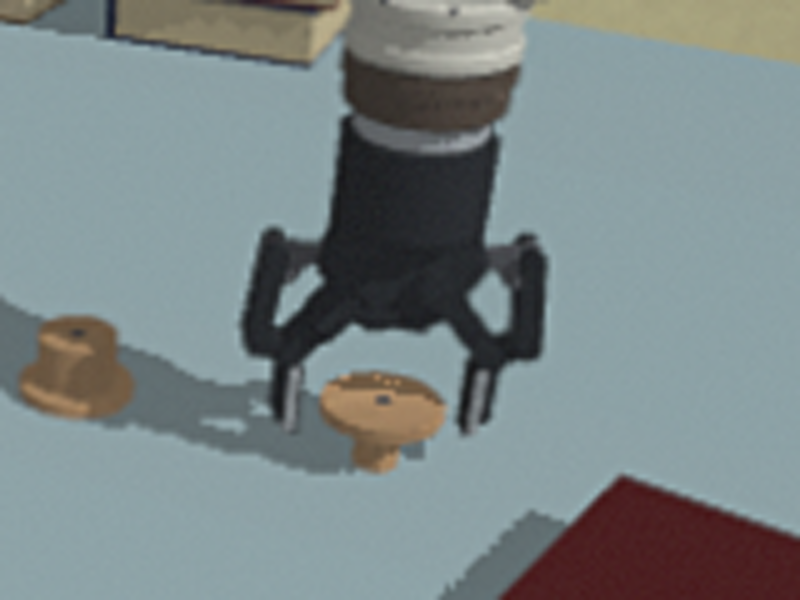

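Tips at zoomed (288,430) and (468,432) are just below the flange on both sides. I'll close.

>>> arm_command(increments=[[[0,0,0],0],[[0,0,0],0],[[0,0,0],0],[[0,0,0],0]], claw=1, force=40)

```text
time: 8.3
ee_pos: [0.6113, 0.2763, 0.0198]
tcp_rot: [-179.9, -0.0, 26.8]
wrist_force: [-0.6, 0.7, 4.7]
opening: 0.0621
```

>>> arm_command(increments=[[[0,0,-0.4],0],[[0,0,-1.2],0],[[0,0,-2.4],0],[[0,0,-3.6],0],[[0,0,-3.6],0]])

```text
time: 8.8
ee_pos: [0.6131, 0.2768, 0.1156]
tcp_rot: [-179.9, -0.4, 26.8]
wrist_force: [-0.9, -0.2, -0.2]
opening: 0.0626
```

```bash
python3 go.py .558 -.043 .11 27
python3 - <<'E'
from workcell import camera
from h import *
S=camera("scene");b=(340,20,500,140);f=S["frame"][b[1]:b[3],b[0]:b[2],::-1];cv2.imwrite("pics/scene6.png",cv2.resize(f,None,fx=5,fy=5,interpolation=2))
E
```

```text
t 8.8 pos [0.6131 0.2768 0.1156] rot [-179.87   -0.43   26.81] F [-0.9 -0.2 -0.2] open 0.0626 
shift [-7.739 10.423  0.143] roll -0.032 q [24. 21. 15. 84.  0. 87.]
```

View pics/scene6.png

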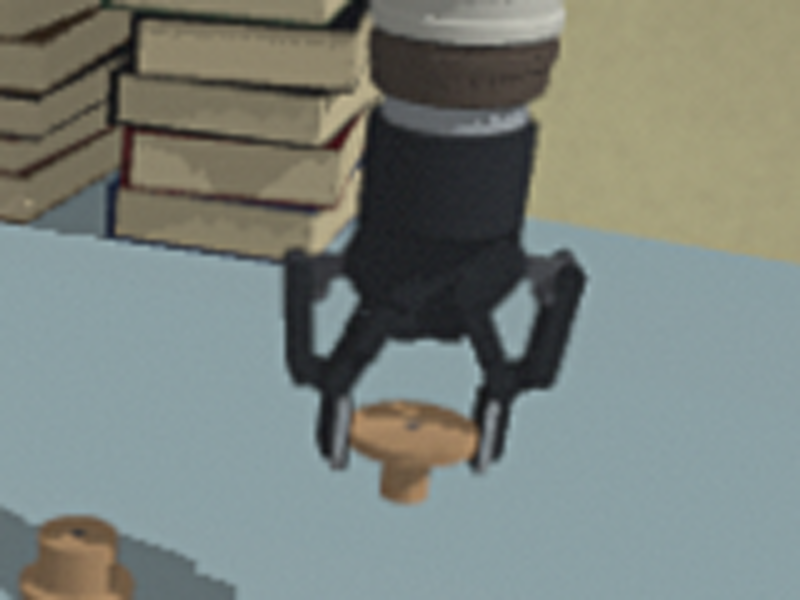

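The plug is held level by its rim, with the dot at zoomed (413,425). I'll carry it to the pack.

>>> arm_command(increments=[[[-0.9,1.2,0],0],[[-2,2.7,0],0],[[-3.1,4.2,0],0],[[-4.2,5.7,0],0],[[-5.2,7.0,0],0]])

```text
time: 9.35
ee_pos: [0.5743, 0.0597, 0.1111]
tcp_rot: [-179.9, -0.2, 26.8]
wrist_force: [0.3, 0.4, -0.9]
opening: 0.0624
```

```bash
python3 go.py .558 -.043 .085 27
```

```text
t 9.35 pos [0.5743 0.0597 0.1111] rot [-179.85   -0.2    26.79] F [ 0.3  0.4 -0.9] open 0.0624 
shift [-2.437  3.377  1.025] roll -0.034 q [ 6.  8. -1. 81.  0. 69.]
```

>>> arm_command(increments=[[[-1,1.4,0],0],[[-2,2.7,0.2],0],[[-2.44,3.38,0.6],0],[[-2.44,3.38,1.0],0],[[-2.44,3.38,1.0],0]])

```text
time: 9.85
ee_pos: [0.5568, -0.0431, 0.0835]
tcp_rot: [-179.7, -0.0, 26.7]
wrist_force: [0.2, 0.6, -0.2]
opening: 0.062
```

>>> arm_command(increments=[[[0,0,0],0]])

```text
time: 9.95
ee_pos: [0.5568, -0.0422, 0.0833]
tcp_rot: [-179.7, -0.0, 26.8]
wrist_force: [0.6, -0.1, -0.1]
opening: 0.0624
```

```bash
python3 go.py .558 -.043 .045 27
python3 - <<'E'
from workcell import camera
from h import *
S=camera("scene");np.savez("scene7.npz",**S);b=(280,130,400,230);f=S["frame"][b[1]:b[3],b[0]:b[2],::-1];cv2.imwrite("pics/scene7.png",cv2.resize(f,None,fx=6,fy=6,interpolation=2))
E
```

```text
t 9.95 pos [ 0.5568 -0.0422  0.0833] rot [-1.7971e+02 -2.0000e-02  2.6780e+01] F [ 0.6 -0.1 -0.1] open 0.0624 
shift [0.028 0.06  1.53 ] roll -0.036 q [-4.  6. -6. 78.  0. 59.]
```

View pics/scene7.png

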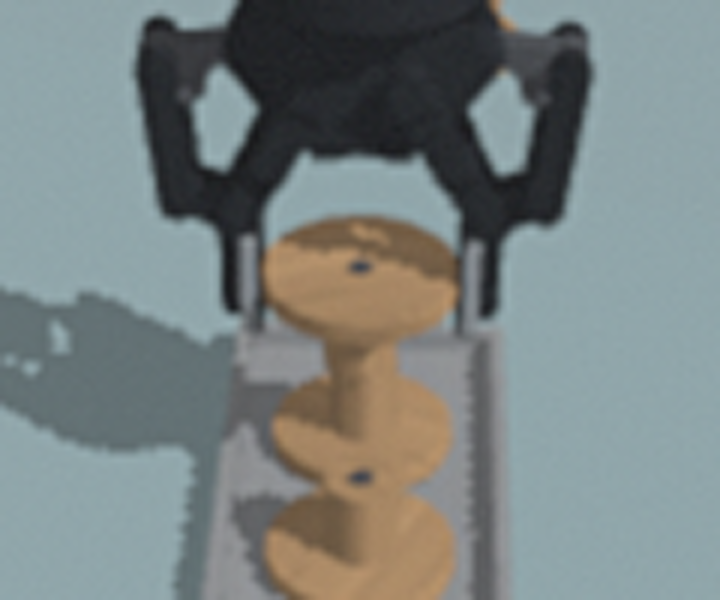

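```bash
python3 - <<'E'
from h import *
from dots import dot
S=dict(np.load("scene7.npz"))
a=dot(S,(280+361/6,130+266/6),2);b=dot(S,(280+361/6,130+477/6),2)
for z in(.097,.0995):print(plane(S,[a],z)[0])
print(a,plane(S,[b],.04)[0])
u=np.array([-.455,.890]);
E
python3 go.py .558 -.043 .045 27
```

```text
[ 0.55496387 -0.04035425  0.097     ]
[ 0.55667712 -0.04365506  0.0995    ]
(np.float64(339.59375), np.float64(174.0625)) [ 0.57298073 -0.07291008  0.04      ]
t 10.0 pos [ 0.5567 -0.042   0.0831] rot [-179.7   -0.    26.8] F [ 0.1  0.  -1.2] open 0.0621 
shift [0.029 0.066 1.524] roll -0.033 q [-4.  6. -6. 78.  0. 59.]
```

The held plug is centred over the gap to within about 2 mm, and there are 9 mm free on each side. I'll lower it.

>>> arm_command(increments=[[[0.03,0.06,0.4],0],[[0.03,0.06,0.8],0],[[0.03,0.06,1.2],0],[[0.03,0.06,1.5],0],[[0.03,0.06,1.5],0]])

```text
time: 10.5
ee_pos: [0.5571, -0.0427, 0.0439]
tcp_rot: [-179.6, 0.1, 26.8]
wrist_force: [-0.9, 0.2, -0.4]
opening: 0.0624
```

```bash
python3 go.py .558 -.043 .0325 27
python3 - <<'E'
from workcell import camera
from h import *
S=camera("scene");b=(280,150,400,250);f=S["frame"][b[1]:b[3],b[0]:b[2],::-1];cv2.imwrite("pics/scene8.png",cv2.resize(f,None,fx=6,fy=6,interpolation=2))
E
```

```text
t 10.5 pos [ 0.5571 -0.0427  0.0439] rot [-1.7963e+02  1.1000e-01  2.6810e+01] F [-0.9  0.2 -0.4] open 0.0624 
shift [0.028 0.031 0.457] roll -0.032 q [-5.  7. -9. 74.  0. 59.]
```

View pics/scene8.png

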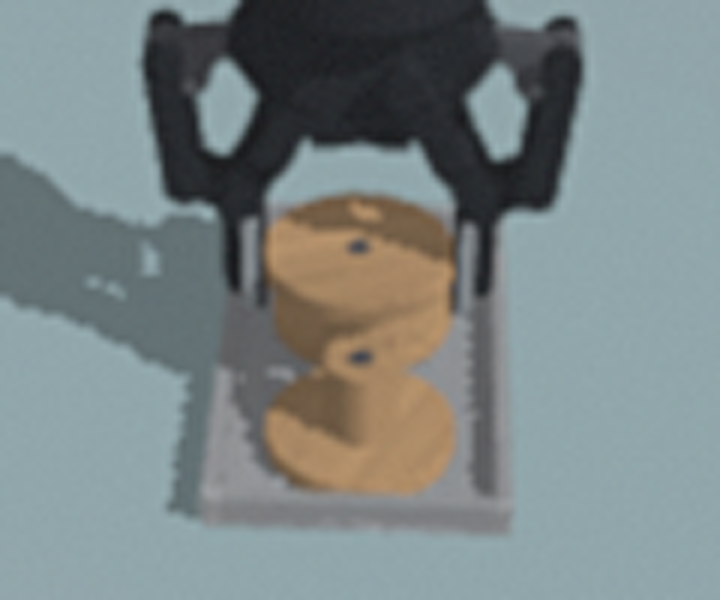

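The stem goes down between the two stems, with the flange dot at zoomed (359,246) just behind the in-tray stem at (361,357).

>>> arm_command(increments=[[[0.02,0.02,0.15],0],[[0.02,0.02,0.3],0],[[0.02,0.02,0.42],0],[[0.02,0.02,0.45],0],[[0.02,0.02,0.45],0]])

```text
time: 11.05
ee_pos: [0.558, -0.0429, 0.0335]
tcp_rot: [-179.7, 0.1, 26.8]
wrist_force: [-0.4, 0.0, -0.4]
opening: 0.0623
```

```bash
python3 go.py .558 -.043 .0325 27
python3 - <<'E'
from workcell import camera
from h import *
S=camera("scene");np.savez("scene9.npz",**S);b=(280,150,400,250);f=S["frame"][b[1]:b[3],b[0]:b[2],::-1];cv2.imwrite("pics/scene9.png",cv2.resize(f,None,fx=6,fy=6,interpolation=2))
E
```

```text
t 11.05 pos [ 0.558  -0.0429  0.0335] rot [-1.7966e+02  7.0000e-02  2.6800e+01] F [-0.4  0.  -0.4] open 0.0623 
shift [-0.002  0.001  0.038] roll -0.033 q [ -5.   8. -10.  72.   0.  59.]
```

View pics/scene9.png

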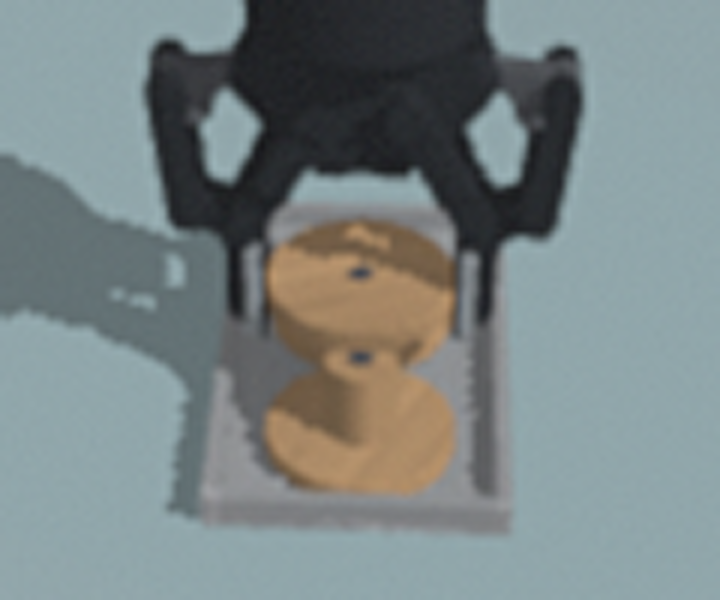

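```bash
python3 - <<'E'
from h import *
from dots import dot
S=dict(np.load("scene9.npz"))
a=dot(S,(280+361/6,150+272/6),2)
for z in(.048,.050,.052):print(z,plane(S,[a],z)[0])
h=wood(S);P=cloud(S,h);m=(np.hypot(P[:,0]-.558,P[:,1]+.043)<.028)&(P[:,2]>.044);print(np.median(P[m,2]),m.sum());A=np.c_[P[m,:2]-[.558,-.043],np.ones(m.sum())];print(np.linalg.lstsq(A,P[m,2],rcond=None)[0])
E
```

```text
0.048 [ 0.55656262 -0.04211532  0.048     ]
0.05 [ 0.55777925 -0.04446511  0.05      ]
0.052 [ 0.55899589 -0.0468149   0.052     ]
0.0479717384198374 362
[0.00149128 0.00346402 0.04799705]
```

The range data put the flange top at 48 mm and level. I'll feel down gently, then release.

>>> arm_command(increments=[[[0,0,0.03],0],[[0,0,0.06],0],[[0,0,0.06],0]])

```text
time: 11.4
ee_pos: [0.5581, -0.0429, 0.0321]
tcp_rot: [-179.7, 0.1, 26.8]
wrist_force: [-0.3, 0.1, -0.9]
opening: 0.0625
```

>>> arm_command(increments=[[[0,0,0],0],[[0,0,0],0],[[0,0,0],0]], claw=-1)

```text
time: 11.7
ee_pos: [0.5582, -0.0429, 0.0322]
tcp_rot: [-179.7, 0.0, 26.8]
wrist_force: [-0.3, -0.5, 0.8]
opening: 0.0851
```

```bash
python3 go.py .558 -.043 .0325 27
python3 - <<'E'
from workcell import camera
from h import *
S=camera("scene");np.savez("scene9.npz",**S);b=(280,150,400,250);f=S["frame"][b[1]:b[3],b[0]:b[2],::-1];cv2.imwrite("pics/scene10.png",cv2.resize(f,None,fx=6,fy=6,interpolation=2))
E
```

```text
t 11.7 pos [ 0.5582 -0.0429  0.0322] rot [-1.7967e+02  5.0000e-02  2.6800e+01] F [-0.3 -0.5  0.8] open 0.0851 
shift [-0.008 -0.    -0.012] roll -0.033 q [ -5.   8. -10.  72.   0.  59.]
```

View pics/scene10.png

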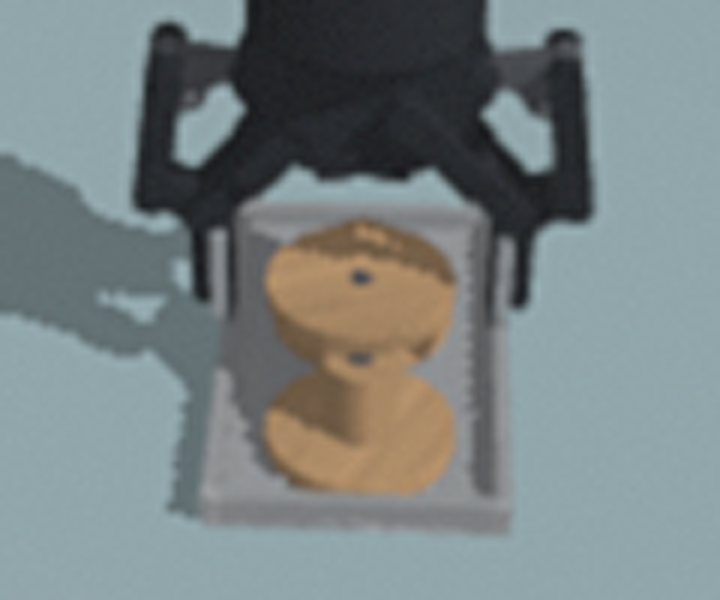

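The jaws are clear of the rim on both sides and the flange, with its dot at (361,277), stays level. I'll withdraw straight up, then move aside.

>>> arm_command(increments=[[[0,0,-0.5],0],[[0,0,-1.2],0],[[0,0,-2.4],0],[[0,0,-3.6],0],[[0,0,-4],0]])

```text
time: 12.25
ee_pos: [0.5598, -0.0435, 0.1365]
tcp_rot: [-179.8, -0.2, 26.8]
wrist_force: [0.3, -0.6, 0.3]
opening: 0.0855
```

>>> arm_command(increments=[[[1,-1.2,-0.5],0],[[2,-2.5,-0.5],0],[[3.2,-4,-0.5],0],[[4.4,-5.5,-0.5],0],[[5.5,-7,-0.5],0]])

```text
time: 12.75
ee_pos: [0.6037, 0.1765, 0.1502]
tcp_rot: [-179.8, -0.2, 26.8]
wrist_force: [1.5, -0.3, -0.6]
opening: 0.0851
```

>>> arm_command(increments=[[[0,0,0],0],[[0,0,0],0],[[0,0,0],0],[[0,0,0],0]])

```text
time: 13.15
ee_pos: [0.6037, 0.1752, 0.1503]
tcp_rot: [-179.8, -0.2, 26.7]
wrist_force: [-0.6, -1.0, 0.7]
opening: 0.0857
```

```bash
python3 go.py .558 -.043 .0325 27
python3 - <<'E'
from workcell import camera
from h import *
for n,b in(("top",(270,140,370,215)),("scene",(280,150,400,250))):
    c=camera(n);np.savez(n+"11.npz",**c);f=c["frame"][b[1]:b[3],b[0]:b[2],::-1];k=min(800/f.shape[1],600/f.shape[0]);cv2.imwrite(f"pics/{n}11.png",cv2.resize(f,None,fx=k,fy=k,interpolation=2))
E
```

```text
t 13.15 pos [0.6037 0.1752 0.1503] rot [-179.83   -0.21   26.7 ] F [-0.6 -1.   0.7] open 0.0857 
shift [-5.574  6.989  4.672] roll -0.049 q [16. 15. 11. 86.  0. 79.]
```

View pics/scene11.png

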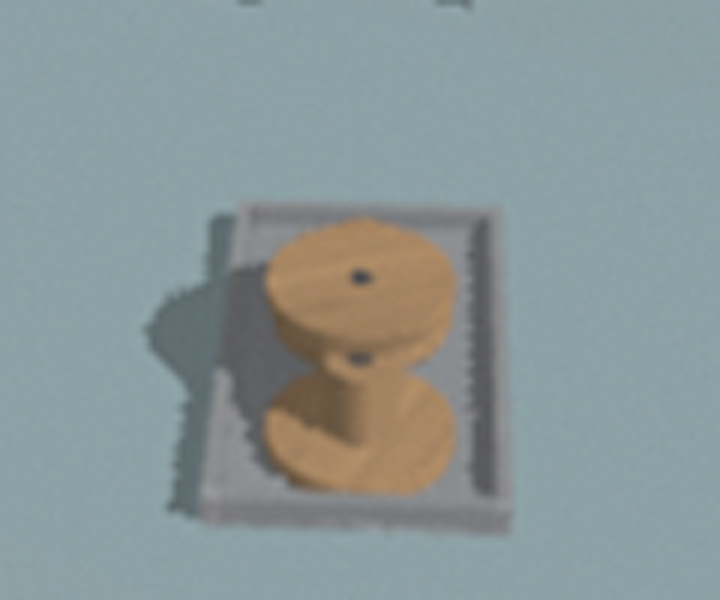

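View pics/top11.png

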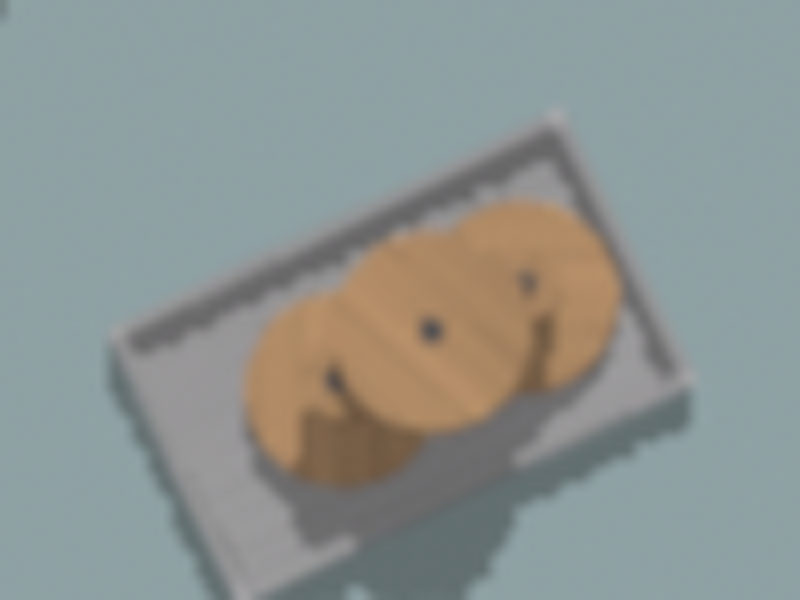

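The pack is as intended: the inverted flange lies between the two stem ends. The top-view dots are at (335,379), (431,329) and (527,282).

```bash
python3 - <<'E'
from h import *
from dots import dot
S=dict(np.load("scene11.npz"));T=dict(np.load("top11.npz"))
a=dot(T,(270+431/8,140+329/8),2);b=dot(S,(280+361/6,150+277/6),2);X,e=tri(T,a,S,b);print("inv",X,e)
for t in((335,379),(527,282)):print(plane(T,[dot(T,(270+t[0]/8,140+t[1]/8),1)],.04))
for c in(S,T):
    P=cloud(c,wood(c));m=(np.hypot(P[:,0]-.558,P[:,1]+.043)<.028)&(P[:,2]>.042);A=np.c_[P[m,:2]-[.558,-.043],np.ones(m.sum())];print("plane",np.linalg.lstsq(A,P[m,2],rcond=None)[0],m.sum())
E
```

```text
inv [ 0.55785943 -0.04346928  0.04750029] 0.0007795623429247734
[[ 0.54205564 -0.01337668  0.04      ]]
[[ 0.57403786 -0.07369076  0.04      ]]
plane [-0.00060869 -0.00452986  0.04627225] 362
plane [0.00215445 0.00984052 0.04827715] 385
```

```bash
python3 -c "
from workcell import job_done
print(job_done())"
```

```text
the job is handed in; nothing more can be done
None
```

I gripped the thin-stemmed upright plug by its stem and stood it in the tray beside the one already there. I then took the inverted plug by its rim, lowered its stem into the gap and released it. The arm was clear of everything when I handed the job in at about 13 s. I did not touch the thick-stemmed plug or the orange look-alike.

**Tray plugs:** just after placing, the two stem-up plugs were 66.3 mm apart, with stem ends at 39 to 40 mm. After the stack went on, the single top view gave about 68 mm. That view is less exact because the stem-end dots were partly covered.

**Inverted plug:** its flange top is at 47.5 mm, measured from both views. That puts the stem end about 11.5 mm above the bench. Its centre is about 34 mm from each of the other two, and it is level to under 1 degree.

**Disagreement:** the range data put the flange top at 46.3 mm from one camera and 48.3 mm from the other, which is within the 2 mm calibration. I did not measure speed directly. No check failed.

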